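Flip the fixture's status flag from red to green

TASK

The gearbox cover is clamped and ready for drilling, so turn the status flag right over its pivot from red to green and press it down fully home on the other side, green face up (pressing its yellow thumb tab down raises the flag, and it stays where it is left). Use only gentle touches and pushes of the fingertips: do not pinch the flag and do not lift, tip or shove its stand. Leave everything else on the bench where it is.

Things in the scene. Friction and masses are not known exactly. Their poses are not given: they have to be found in the camera images.
- stand: Loose cast-iron flag stand, about 1.8 kg, z up. Origin: centre of underside. Base 120 x 120 x 14 mm; two posts 91 mm high, inner faces at x = -46 and +46 mm, carry the pivot along stand x, 85 mm up. Open between the posts down to the base, but for four 6 mm stop pins at y = +-22, |x| over 36 mm, under the flag's edges. The flag starts towards stand +y and must end towards stand -y.
- pivot (a point): Centre of the pivot on the stand: on the stand's x = y = 0, 85 mm above its underside. Axes as the stand's.
- flag (a joint): Flag angle, rad. 0: leaf level towards stand +y, red up. 1.571: leaf upright. 3.142: fully home, level towards stand -y, green up. Hard stops at both. Starts at 0 to 0.45. Friction (0.04 N m) holds it wherever it is left: about 1 N moves the leaf's outer part, 2 to 4 N the tab. Leaf and tab are one stiff sheet, on opposite sides of the pivot: pressing the tab down raises the leaf.
- flag_edge (a point): Middle of the leaf's outer edge, 72 mm from the pivot, turns with the flag. The leaf is 80 mm wide along the pivot, reaches from 5 to 72 mm from the pivot and is 5 mm thick (centred on the pivot plane), red on one face and green on the other.
- tab_end (a point): Middle of the outer edge of the yellow thumb tab, 43 mm from the pivot on the side opposite to the leaf, turns with the flag. The tab is 30 mm wide along the pivot and 5 mm thick, in the plane of the leaf.
- red_leaf: The red half (2.5 mm thick) of the flag sheet, with its half of the yellow tab. Origin on the pivot; its y points along the leaf to the outer edge, its z out of the red face.
- green_leaf: The green half (2.5 mm thick) of the flag sheet, with its half of the yellow tab. Origin on the pivot; its y points along the leaf to the outer edge, its z into the sheet, away from the green face.
- fixture: Bystander: fixed cast-iron clamping fixture 200 x 200 mm, with the steel gearbox cover flange under a toggle clamp with a red handle, 160 mm high in all. Origin: centre of its underside.
- worm_gear: Bystander: loose bronze worm gear, 66 mm across, 32 mm high. Origin: centre of its underside.
- locating_pin: Bystander: loose steel locating pin, 14 mm thick, 52 mm high, standing on its 30 mm flange. Origin: centre of its underside.
- tapping_tool: Bystander: loose steel tapping tool with a black rubber tip, 185 mm long, 22 mm high, lying along its x. Origin: at the bench under its middle.
- spacer_ring: Bystander: loose olive enamel spacer ring, 72 mm across, 14 mm high. Origin: centre of its underside.
- grease_tin: Bystander: loose grey tin, 64 mm across, 60 mm high. Origin: centre of its underside.

How it is judged:
At the end, for the whole second after the job is handed in: The flag lies fully over on the stand's -y side, green face up, within 7 degrees of its stop (joint over 3.02 rad) and still; the stand is upright, at rest and within 30 mm of where it stood; every loose bystander is within 20 mm of where it was (value of joint flag above 3.02 rad and velocity of joint flag between -0.05 and 0.05 rad/s and distance of stand from where it was at the start of the episode below 0.03 m and angle between stand's own z axis and vertical below 0.05 rad and linear speed of stand below 0.02 m/s and distance of each of worm_gear, locating_pin, tapping_tool, spacer_ring, grease_tin from where it was at the start of the episode below 0.02 m); the robot touches nothing.
It fails at once if the flag is pinched (fingers press on both of its halves at once, over 4 N each) (contact force between the fingers and red_leaf above 4 N and contact force between the fingers and green_leaf above 4 N).
It fails at once if the flag is pressed with more than 40 N (contact force between the fingers and red_leaf above 40 N or contact force between the fingers and green_leaf above 40 N).
It fails at once if the stand is lifted over 10 mm, tipped over 11 degrees or shoved over 30 mm (height (world z) of stand above 0.01 m or angle between stand's own z axis and vertical above 0.2 rad or distance of stand from where it was at the start of the episode above 0.03 m).
It fails at once if a loose bystander is moved over 20 mm (distance of any of worm_gear, locating_pin, tapping_tool, spacer_ring, grease_tin from where it was at the start of the episode above 0.02 m).
It also fails if it takes over 50 s, if anything falls off the work surface, if the arm or the gripper's body presses on something with over 40 N, if the wrist force passes 120 N, or if a joint passes its speed limit or range.

ROBOT

A 6-joint arm with a two-finger parallel gripper is mounted at the origin on the work surface. World frame = base frame: x ahead of the robot, y to its left, z up, the work surface at z = 0. Lengths are in m, angles in rad, forces in N, time in s.
With the tool pointing down it reaches from about 0.25 to 0.775 m from the base axis. Payload 4 kg.
Tool frame: the origin (TCP) lies at the very end of the fingers, on their centre line; the grasp point (between the pads) lies 19 mm behind it (robot.grip_point_offset is the distance from the TCP to the grasp point, in m); z points along the fingers, x is the direction in which the jaws open and shut, and the axes are right-handed (so a half turn about z gives the same grasp; the last joint's range is limited). The gripper opens to 94 mm and grips with 3 to 60 N. Pads are 16 mm wide; open, the fingers measure 119 mm over their backs; the gripper's body (75 mm by 177 mm) begins 78 mm behind the grasp point.
Start: joints at [1.117, 0.087, 1.371, -0, 1.684, -0.103], TCP at [0.189, 0.517, 0.167] pointing down, gripper open.
Joint ranges: [-3.1, 3.1], [-0.76, 2.03], [0.27, 2.55], [-1.08, 4.22], [0.17, 2.65], [-2.57, 2.57]. Speed limits (rad/s): [2.79, 2.79, 3.14, 3.14, 3.14, 3.14].

INTERFACE

Orientations are given as [roll, pitch, yaw] about the fixed x, y, z axes, in that order (R = Rz(yaw) Ry(pitch) Rx(roll)).
In Python, from bench import robot gives the robot as it stands.
- The arm moves only by the shell command python3 -m inch 'ROWS'. ROWS is text: rows parted by semicolons, each of 5 numbers parted by spaces: the shift along the tool's x, y, z in cm, then the turn about the tool's z in rad, then the closure, from 0 (fully open) to 1 (shut). In form: tx ty tz spin claw; .... A call has 1 to 20 rows; each row is the pose to reach, as a shift and turn from the pose measured when the call began, along the tool's axes at that moment; what a row does not reach only later rows make up. A row lasts 1/12 s, in which the tool goes at most 41.7 mm and 7.16 degrees, less where a joint would pass 70% of its speed; a pose out of reach is approached as far as the arm can. A call with a gripper value outside its range is refused whole. The fingers move at their own pace and stop on an object; the grip force is fixed at half the most. Time passes only in rows, so rows that repeat a pose let the fingers close. It gives the time, the measured TCP pose, the force and the opening at its end, in the units of the state.
- robot.get_obs(): the state, without advancing time (a new reading comes with each control period).
- robot.snapshot(name): name is "scene" or "side" or "wrist"; returns (picture, depth): 480x640x3 uint8, blue, green, red; 480x640 float32, m along the optical axis (not along the pixel's ray), 0 where there is no reading.
- robot.camera_info(name): a dict with "K" (3x3 intrinsics, pixels), "extrinsics" (4x4, takes a point from world to camera coordinates); the wrist camera has in their place "mount" (4x4, takes a point from camera to tool coordinates, whose origin is the TCP and whose axes are the tool frame's). Camera axes: x right, y down, z forward; pixel columns grow to the right and rows downward; lengths in m; the calibration is good to about 2 mm. A picture is of the moment at which its call begins: read the wrist's pose just before it. camera_info takes no time and is no camera call.
- robot.close_job(): hands the job in, once; it reports no verdict.
The state is a dict: "time": time; "joint_positions": joint angles; "qvel": joint speeds; "joint_torque": joint torques, N m; "tool_pos": TCP position; "ee_rot": TCP orientation; "wrist_force": force on the tool from outside, world axes, zero at the start; "wrist_torque": the same for the moment, N m; "width": finger opening in m.
Only numpy, scipy, OpenCV 4.12 (cv2) and the standard library are available. Lean on these libraries where they do the work, as an engineer would, in place of code of your own. Each camera call takes 0.05 s, during which the arm holds its last target.

## Working session

There is one attempt and no reset: what is moved stays moved. The work goes in short steps, Python scripts to look and compute and a shell command to move; the robot and the scene stay as the last step left them, time stands still between calls to the robot, and variables do not carry over. Pictures are saved under pics/ and viewed, and the job is handed in when it is done.

```bash
ls; mkdir -p pics; python3 - <<'E'
from bench import robot
import cv2,numpy as np
o=robot.get_obs();print(o)
for n in ["scene","side","wrist"]:
    p,d=robot.snapshot(n);cv2.imwrite(f"pics/{n}0.png",p);np.save(f"{n}0.npy",d)
    print(n,robot.camera_info(n))
E
```

```text
pics
{'time': 0.0, 'joint_positions': array([ 1.11691794e+00,  8.79442886e-02,  1.37223016e+00, -6.57885980e-06,
        1.68360215e+00, -1.03099342e-01]), 'qvel': array([-2.69820923e-03, -1.28313636e-03, -1.89092423e-03, -1.30181705e-03,
       -2.94233062e-05, -6.67478602e-04]), 'joint_torque': array([ 2.78221017e-05, -3.40197158e+01, -3.02421677e+01,  7.17030466e-02,
        3.31538462e-02, -1.60053614e-04]), 'tool_pos': array([0.18872507, 0.5159366 , 0.16532235]), 'ee_rot': array([-3.14137439e+00,  2.17302702e-03,  1.22001678e+00]), 'wrist_force': array([-1.25731442, -0.22675893, -0.36825997]), 'wrist_torque': array([0.03360737, 0.0143851 , 0.01062983]), 'width': 0.09405642057147044}
scene {'K': array([[619.44005371,   0.        , 315.49111941],
       [  0.        , 619.44005371, 247.89830723],
       [  0.        ,   0.        ,   1.        ]]), 'extrinsics': array([[ 2.54388673e-01,  9.67102064e-01,  3.55106801e-05,
        -2.15931379e-01],
       [ 7.56987646e-01, -1.99096858e-01, -6.22358534e-01,
        -3.63291644e-01],
       [-6.01877153e-01,  1.58347843e-01, -7.8273230
[... 363 characters left out ...]
     [-0.02141554, -0.47451496, -0.87998689,  0.12912712],
       [ 0.06856513,  0.87741932, -0.47479906,  0.89812461],
       [ 0.        ,  0.        ,  0.        ,  1.        ]])}
wrist {'K': array([[412.19894679,   0.        , 319.15193409],
       [  0.        , 412.19894679, 245.48750978],
       [  0.        ,   0.        ,   1.        ]]), 'mount': array([[ 9.99999782e-01,  2.45394109e-04,  6.12515003e-04,
         7.45120286e-04],
       [-3.89408605e-04,  9.68863793e-01,  2.47594022e-01,
        -7.32184494e-02],
       [-5.32685495e-04, -2.47594206e-01,  9.68863677e-01,
        -2.18084009e-01],
       [ 0.00000000e+00,  0.00000000e+00,  0.00000000e+00,
         1.00000000e+00]])}
```

View pics/scene0.png

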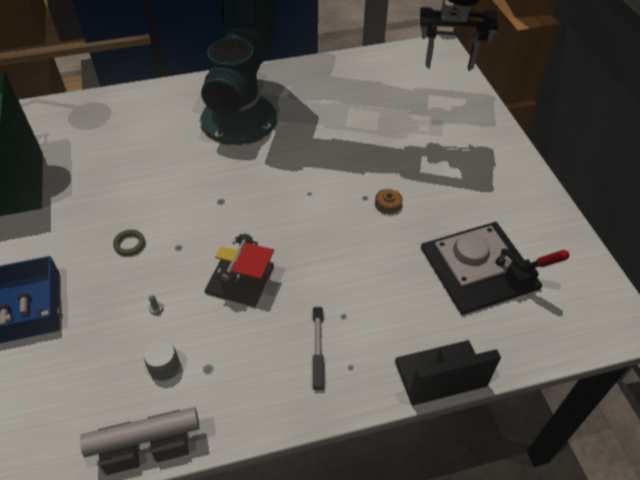

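View pics/side0.png

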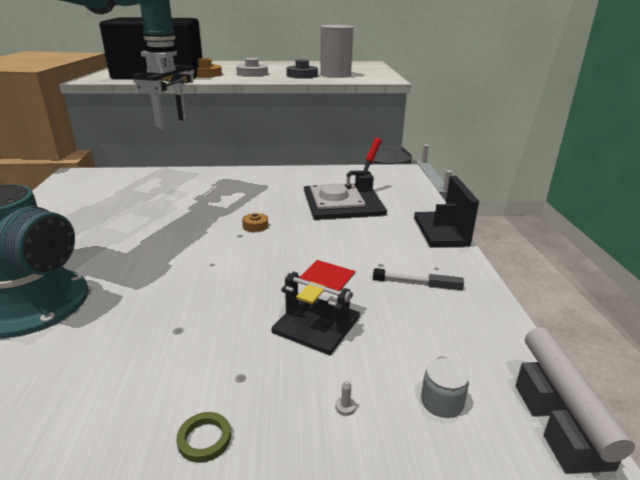

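View pics/wrist0.png

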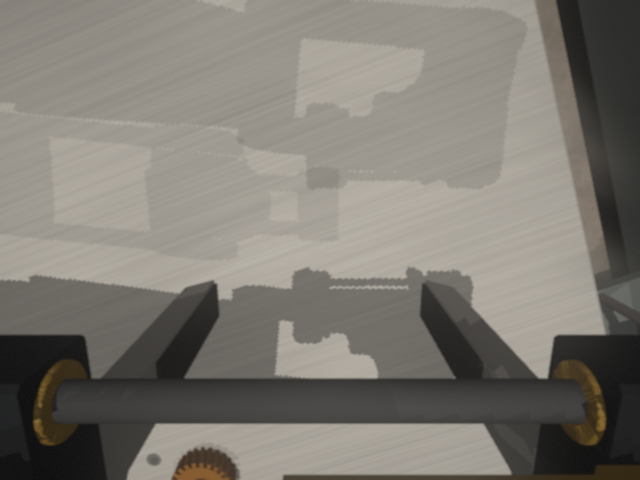

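The scene and side views show the stand with its red leaf at about scene (252,260) and side (328,275), and the yellow tab at scene (228,254) and side (311,293). I'll measure both from depth.

```bash
cat > h.py <<'E'
import cv2,numpy as np
from bench import robot
from scipy.spatial.transform import Rotation as R
def cloud(n,d):
    c=robot.camera_info(n);K=c["K"];v,u=np.mgrid[0:480,0:640]
    P=np.stack([(u-K[0,2])/K[0,0]*d,(v-K[1,2])/K[1,1]*d,d],-1)
    if n=="wrist":
        o=robot.get_obs();T=np.eye(4);T[:3,:3]=R.from_euler('xyz',o["ee_rot"]).as_matrix();T[:3,3]=o["tool_pos"];T=T@c["mount"]
    else:T=np.linalg.inv(c["extrinsics"])
    return P@T[:3,:3].T+T[:3,3]
def masks(p,d):
    h=cv2.cvtColor(p,cv2.COLOR_BGR2HSV);H,S,V=h[...,0],h[...,1],h[...,2]
    ok=(d>0)&(V>60)
    return dict(red=ok&((H<6)|(H>174))&(S>170),yel=ok&(H>18)&(H<32)&(S>150),grn=ok&(H>40)&(H<85)&(S>120))
def proj(n,X):
    c=robot.camera_info(n);X=np.atleast_2d(X);Y=X@c["extrinsics"][:3,:3].T+c["extrinsics"][:3,3];q=Y@c["K"].T;return q[:,:2]/q[:,2:]
E
python3 - <<'E'
from h import *
for n in ["scene","side"]:
    p=cv2.imread(f"pics/{n}0.png");d=np.load(f"{n}0.npy");C=cloud(n,d)
    for k,m in masks(p,d).items():
        P=C[m]; P=P[(np.abs(P[:,0]-.55)<.25)&(np.abs(P[:,1])<.2)&(P[:,2]>.03)]
        if len(P)<20: print(n,k,len(P));continue
        c=np.median(P,0);P=P[np.linalg.norm(P-c,axis=1)<.07];c=P.mean(0)
        u,s,vt=np.linalg.svd(P-c,full_matrices=False);r=cv2.minAreaRect(P[:,:2].astype(np.float32)*1000)
        print(n,k,len(P),c.round(4),"n",vt[2].round(3),r, P.min(0).round(3),P.max(0).round(3))
E
```

```text
scene red 879 [ 0.571  -0.0659  0.0901] n [ 0.025  0.026 -0.999] ((568.788818359375, -64.35973358154297), (66.48507690429688, 81.03077697753906), 57.99211120605469) [ 0.518 -0.112  0.083] [ 0.619 -0.019  0.099]
scene yel 172 [ 0.5382 -0.1172  0.0882] n [ 0.026  0.025 -0.999] ((537.0284423828125, -117.06507873535156), (35.94167709350586, 30.52387237548828), 57.69186019897461) [ 0.518 -0.138  0.083] [ 0.557 -0.097  0.093]
scene grn 0
side red 882 [ 0.5681 -0.0666  0.0873] n [ 0.019  0.031 -0.999] ((567.572998046875, -65.26496124267578), (65.04811096191406, 78.71060180664062), 57.11907958984375) [ 0.519 -0.111  0.084] [ 0.615 -0.02   0.091]
side yel 278 [ 0.5328 -0.1203  0.0845] n [-0.016 -0.064  0.998] ((532.4900512695312, -117.43923950195312), (40.59977340698242, 30.926000595092773), 58.558319091796875) [ 0.51  -0.141  0.079] [ 0.555 -0.096  0.087]
side grn 0
```

Both cameras agree. The pivot is at about (0.5475, -0.0975), stand +y points along 57.8° in world, and the flag is at about 0.02 rad. The leaf measures about 66 x 80 mm, as given. I'll move above the tab with the fingers shut and tool x along stand x.

```bash
python3 -m inch '0 0 -5 0 1; -12 13.6 -5 0.45 1; -24 27.2 -5 0.9 1; -36 40.7 -5 1.35 1; -47.6 54.3 -5 1.78 1; -47.6 54.3 -5 1.78 1; -47.6 54.3 -5 1.78 1; -47.6 54.3 -5 1.78 1; -47.6 54.3 -5 1.78 1; -47.6 54.3 -5 1.78 1; -47.6 54.3 -5 1.78 1; -47.6 54.3 -5 1.78 1; -47.6 54.3 -5 1.78 1; -47.6 54.3 -5 1.78 1; -47.6 54.3 -5 1.78 1; -47.6 54.3 -5 1.78 1; -47.6 54.3 -5 1.78 1; -47.6 54.3 -5 1.78 1; -47.6 54.3 -5 1.78 1; -47.6 54.3 -5 1.78 1'
cat > st.py <<'E'
from h import *
import sys
o=robot.get_obs();p=o["tool_pos"];M=R.from_euler('xyz',o["ee_rot"]).as_matrix()
a=np.radians(57.8);sy=np.array([np.cos(a),np.sin(a),0]);sx=np.array([sy[1],-sy[0],0]);o0=np.array([.5475,-.0975,0])
S=np.stack([sx,sy,[0,0,1]])
print("t",o["time"],"stand mm",(S@(p-o0)*1000).round(1),"F stand",(S@o["wrist_force"]).round(2),"w",round(o["width"],3))
print("tool axes in stand",(S@M).round(3).tolist())
if len(sys.argv)>4:
    t=np.array(list(map(float,sys.argv[2:5])))/1000
    print("rows cm",(M.T@(S.T@t+o0-p)*100).round(2))
if len(sys.argv)>1 and sys.argv[1]!="-":
    for n in ["scene","side"]:
        b,d=robot.snapshot(n);x,y=proj(n,[.5475,-.0975,.1])[0].astype(int)
        q=cv2.resize(b[y-70:y+70,x-90:x+90],None,fx=4,fy=4,interpolation=cv2.INTER_CUBIC);cv2.imwrite(f"pics/{sys.argv[1]}_{n}.png",q)
        C=cloud(n,d)
        for k,m in masks(b,d).items():
            P=C[m]; P=P[(np.linalg.norm(P[:,:2]-o0[:2],axis=1)<.1)&(P[:,2]>.02)&(P[:,2]<.18)]
            if len(P)<15: continue
            Q=(P-o0)@S.T*1000-[0,0,85];c=Q.mean(0);v=np.linalg.svd(Q-c,full_matrices=False)[2][2]
            print(n,k,len(P),"rel pivot",c.round(1),"normal",v.round(2))
E
python3 st.py a 0 -24 100
```

```text
time: 1.82
tool_pos: [0.5356, -0.1204, 0.2144]
ee_rot: [3.139, 0.002, -0.565]
wrist_force: [-0.3, 0.2, 0.2]
width: 0.0007
t 1.8167 stand mm [  2.1 -25.7 214.4] F stand [-0.38  0.05  0.16] w 0.001
tool axes in stand [[1.0, -0.003, -0.002], [-0.003, -1.0, -0.003], [-0.002, 0.003, -1.0]]
rows cm [-0.19 -0.2  11.44]
scene red 234 rel pivot [ 6.7 55.5  5.7] normal [-0.   -0.03  1.  ]
scene yel 179 rel pivot [  2.3 -21.7   3.1] normal [ 0.04  0.03 -1.  ]
side red 869 rel pivot [ 1.3 36.8  2.2] normal [-0.   -0.03  1.  ]
side yel 293 rel pivot [ -0.7 -26.7  -0.8] normal [ 0.14 -0.   -0.99]
```

```bash
python3 -m inch '-0.2 -0.2 4 0 1; -0.2 -0.2 8 0 1; -0.2 -0.2 11 0 1;  -0.2 -0.2 11.4 0 1; -0.2 -0.2 11.4 0 1; -0.2 -0.2 11.4 0 1'
python3 st.py b
```

```text
time: 2.42
tool_pos: [0.5346, -0.1133, 0.1039]
ee_rot: [3.141, -0.001, -0.559]
wrist_force: [-0.4, -0.3, 0.3]
width: 0.0001
t 2.4167 stand mm [ -2.5 -20.2 103.9] F stand [-0.2  -0.47  0.34] w 0.0
tool axes in stand [[1.0, 0.003, 0.001], [0.003, -1.0, -0.0], [0.001, 0.0, -1.0]]
scene red 454 rel pivot [-0.3 50.8  5.7] normal [ 0.   -0.05  1.  ]
scene yel 164 rel pivot [  1.9 -23.1   2.8] normal [-0.05 -0.05  1.  ]
side red 873 rel pivot [ 1.1 36.6  2.3] normal [-0.   -0.03  1.  ]
side yel 292 rel pivot [ -0.8 -26.6  -0.7] normal [ 0.15 -0.   -0.99]
```

View pics/b_side.png

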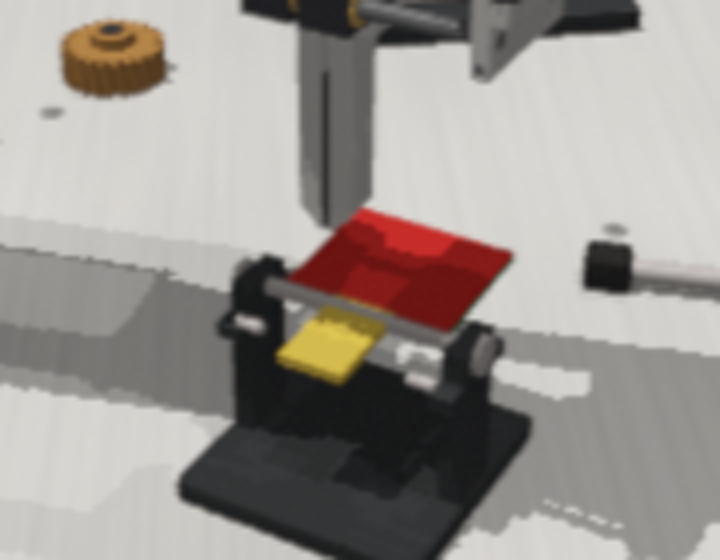

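The side view puts the fingertip at crop (330,225), but the reported TCP projects to about (332,290). I'll settle that difference before touching anything.

```bash
python3 st.py c; python3 - <<'E'
from h import *
o=robot.get_obs();print(o["tool_pos"],o["qvel"].round(3))
for n in ["side","scene"]:
    b,d=robot.snapshot(n);print(n,proj(n,o["tool_pos"]))
    C=cloud(n,d)
    m=(np.linalg.norm(C[...,:2]-o["tool_pos"][:2],axis=-1)<.04)&(C[...,2]>.1)&(C[...,2]<.2)&(d>0)
    P=C[m];hz=P[:,2];k=P[hz<np.percentile(hz,15)];print(len(P),P.min(0).round(3),P.max(0).round(3),P.mean(0).round(3),k.mean(0).round(3))
    v,u=np.nonzero(m);print(u.min(),u.max(),v.min(),v.max())
    cv2.imwrite(f"pics/c_{n}_full.png",b)
E
```

```text
t 2.5167 stand mm [ -1.  -20.3 105.3] F stand [0.12 0.3  1.23] w 0.0
tool axes in stand [[1.0, 0.003, 0.004], [0.003, -1.0, 0.0], [0.004, -0.0, -1.0]]
scene red 454 rel pivot [-0.5 50.9  5.4] normal [ 0.01  0.04 -1.  ]
scene yel 166 rel pivot [  2.  -23.3   2.6] normal [ 0.02  0.05 -1.  ]
side red 870 rel pivot [ 1.2 36.6  2.2] normal [-0.   -0.04  1.  ]
side yel 294 rel pivot [ -0.7 -26.6  -0.6] normal [ 0.15  0.   -0.99]
[ 0.53554862 -0.11446501  0.10470154] [-0.006  0.008  0.012 -0.002 -0.002 -0.003]
side [[310.72058481 282.06249578]]
541 [ 0.52  -0.129  0.141] [ 0.55  -0.111  0.2  ] [ 0.534 -0.121  0.174] [ 0.532 -0.121  0.15 ]
301 320 231 266
scene [[225.81746784 247.77573969]]
175 [ 0.531 -0.124  0.144] [ 0.555 -0.1    0.2  ] [ 0.544 -0.111  0.175] [ 0.542 -0.109  0.153]
218 229 216 238
```

View pics/c_side.png

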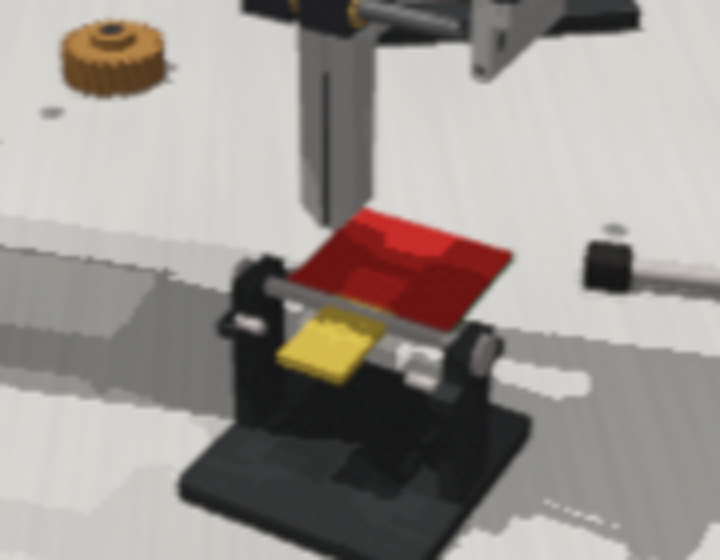

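View pics/c_scene.png

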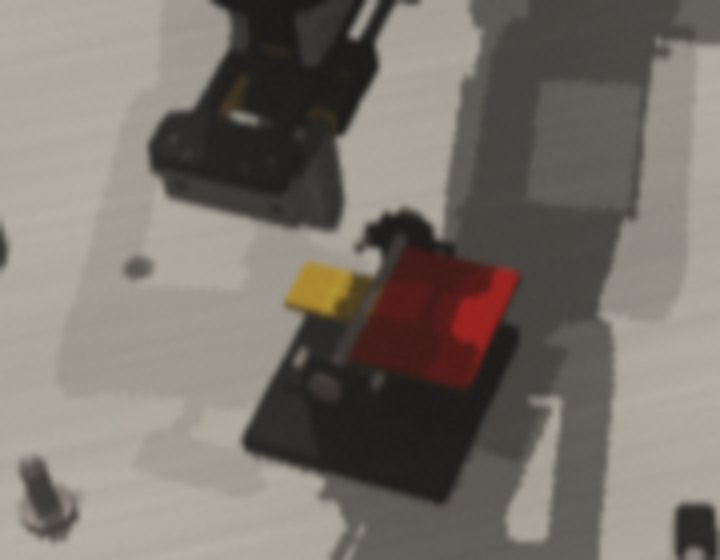

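```bash
python3 - <<'E'
from h import *
t=np.array([.18872507,.5159366,.16532235]);a=1.22
for n in ["side","scene"]:
    d=np.load(f"{n}0.npy");C=cloud(n,d)
    for s in(-1,1):
        f=t+s*.053*np.array([np.cos(a),np.sin(a),0])
        m=(np.linalg.norm(C[...,:2]-f[:2],axis=-1)<.02)&(C[...,2]>.1)&(C[...,2]<.3)&(d>0)
        P=C[m];print(n,s,"proj tip",proj(n,f).round(0),len(P),P.min(0).round(3),P.max(0).round(3))
    # check bench z near stand
    c=(np.linalg.norm(C[...,:2]-[.62,-.2],axis=-1)<.02)&(d>0);print("bench z",np.median(C[c][:,2]))
print(robot.camera_info("wrist")["mount"][:3,3])
print(robot.grip_point_offset)
b,d=robot.snapshot("wrist");cv2.imwrite("pics/c_wrist.png",b);np.save("wc.npy",d)
C=cloud("wrist",d);print(d[400:470:20,319])
E
```

```text
side -1 proj tip [[162. 143.]] 312 [0.159 0.449 0.203] [0.181 0.471 0.297]
side 1 proj tip [[183. 133.]] 296 [0.195 0.551 0.202] [0.221 0.576 0.3  ]
bench z -0.001713419084928447
scene -1 proj tip [[425.  79.]] 162 [0.16  0.455 0.208] [0.187 0.471 0.293]
scene 1 proj tip [[467.  82.]] 202 [0.195 0.555 0.206] [0.224 0.571 0.3  ]
bench z 0.0011639464021074852
[-0.00161518 -0.07214385 -0.21808529]
0.0188
[0.07406908 0.07542901 0.37640616 0.38211533]
```

View pics/c_wrist.png

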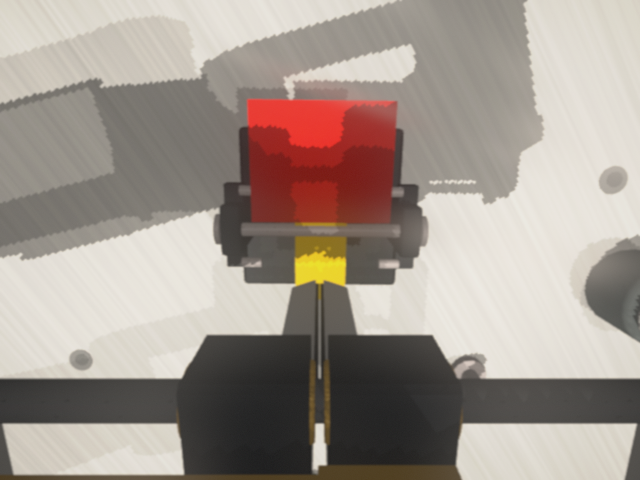

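```bash
python3 - <<'E'
from h import *
b=cv2.imread("pics/c_wrist.png");d=np.load("wc.npy");C=cloud("wrist",d);m=masks(b,d)
for k in("red","yel"):print(k,C[m[k]].mean(0).round(4),C[m[k]].min(0).round(3),C[m[k]].max(0).round(3))
print("bench",C[60,80],C[350,200])
v=slice(284,330)
for r in range(280,335,8):print(r,d[r,306],d[r,335],C[r,306].round(3),C[r,335].round(3))
print(robot.get_obs()["tool_pos"])
E
```

```text
red [ 0.5649 -0.0605  0.0883] [ 0.522 -0.101  0.085] [ 0.609 -0.015  0.092]
yel [ 0.5361 -0.1102  0.087 ] [ 0.498 -0.155  0.012] [ 0.559 -0.085  0.266]
bench [4.55316735e-01 8.64585489e-02 2.20224900e-04] [ 0.53205451 -0.0730038   0.25041867]
280 0.24780558 0.24879712 [ 0.522 -0.117  0.086] [ 0.536 -0.127  0.085]
288 0.17825048 0.17916675 [ 0.534 -0.102  0.153] [ 0.544 -0.109  0.152]
296 0.1697652 0.17096128 [ 0.534 -0.102  0.162] [ 0.544 -0.109  0.161]
304 0.16085628 0.16171703 [ 0.534 -0.102  0.171] [ 0.544 -0.108  0.17 ]
312 0.15492459 0.15470155 [ 0.534 -0.103  0.177] [ 0.543 -0.109  0.177]
320 0.1465438 0.14581047 [ 0.535 -0.102  0.186] [ 0.544 -0.108  0.186]
328 0.14110649 0.1409685 [ 0.535 -0.103  0.191] [ 0.543 -0.108  0.192]
[ 0.53461907 -0.1144977   0.10306467]
```

All three cameras put the visible finger ends about 40 mm above the reported TCP. Horizontally the position agrees to a few mm. The bench and flag heights agree in all cameras. I'll descend in small steps and let the force and the flag itself show where contact is.

```bash
python3 -m inch '0 0.3 0.5 0 1; 0 0.3 1 0 1; 0 0.3 1 0 1; 0 0.3 1 0 1'; python3 st.py -;  python3 -m inch '0 0 0.4 0 1; 0 0 0.8 0 1; 0 0 1.2 0 1; 0 0 1.2 0 1'; python3 st.py d
```

```text
time: 3.1
tool_pos: [0.5324, -0.117, 0.0922]
ee_rot: [3.141, 0.001, -0.561]
wrist_force: [-0.4, -0.6, -1.2]
width: 0.0005
t 3.1 stand mm [ -2.4 -24.5  92.2] F stand [-0.05 -0.73 -1.22] w 0.001
tool axes in stand [[1.0, 0.001, -0.001], [0.001, -1.0, -0.001], [-0.001, 0.001, -1.0]]
time: 3.43
tool_pos: [0.5316, -0.1167, 0.0787]
ee_rot: [3.14, 0.004, -0.561]
wrist_force: [-0.1, 0.1, -0.1]
width: 0.0005
t 3.4333 stand mm [ -3.3 -24.7  78.7] F stand [-0.12  0.05 -0.11] w 0.0
tool axes in stand [[1.0, 0.001, -0.004], [0.001, -1.0, -0.002], [-0.004, 0.002, -1.0]]
scene red 558 rel pivot [ 2.1 49.8  5.5] normal [ 0.01  0.03 -1.  ]
scene yel 160 rel pivot [  2.  -23.    2.9] normal [ 0.05  0.06 -1.  ]
side red 700 rel pivot [ 8.8 37.9  2.3] normal [-0.    0.03 -1.  ]
side yel 295 rel pivot [ -0.9 -26.7  -0.8] normal [ 0.16  0.   -0.99]
```

View pics/d_side.png

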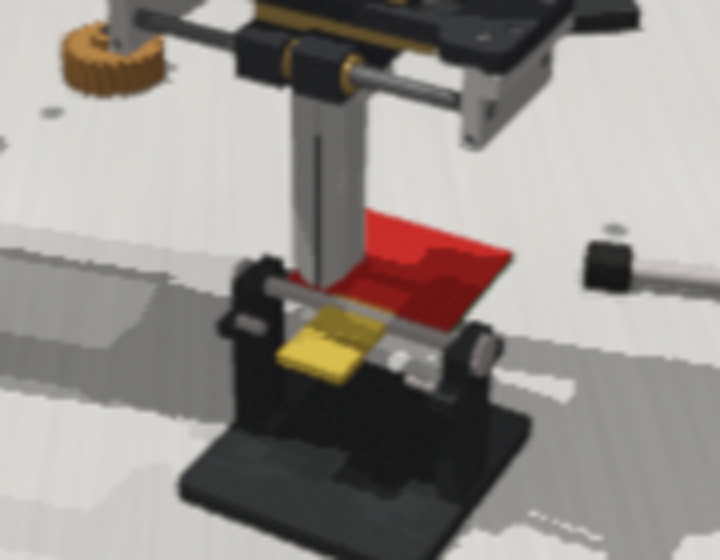

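The reported TCP is now at 79 mm, below the tab surface, with no contact. The side view shows the tip at crop (325,285), clearly above the tab. So the real tip is about 39 mm above the reported TCP, and I'll offset for that.

```bash
python3 -m inch '0.2 0 0.6 0 1; 0.2 0 1.2 0 1; 0.2 0 1.8 0 1; 0.2 0 2.3 0 1; 0.2 0 2.3 0 1; 0.2 0 2.3 0 1'; python3 st.py e;  python3 -m inch '0.1 0 0.3 0 1; 0.1 0 0.6 0 1; 0.1 0 0.9 0 1; 0.1 0 1.2 0 1; 0.1 0 1.2 0 1'; python3 st.py f
```

```text
time: 4.03
tool_pos: [0.5333, -0.1178, 0.056]
ee_rot: [3.14, 0.004, -0.561]
wrist_force: [-0.0, -0.5, 0.3]
width: 0.0006
t 4.0333 stand mm [ -1.2 -24.7  56. ] F stand [ 0.27 -0.46  0.3 ] w 0.001
tool axes in stand [[1.0, 0.001, -0.004], [0.001, -1.0, -0.002], [-0.004, 0.002, -1.0]]
scene red 615 rel pivot [ 3.3 48.5  5.5] normal [-0.   -0.05  1.  ]
scene yel 74 rel pivot [  6.1 -17.9   3.3] normal [ 0.06  0.07 -1.  ]
side red 625 rel pivot [11.6 39.7  2.3] normal [-0.   -0.04  1.  ]
side yel 237 rel pivot [  0.8 -29.9  -1. ] normal [ 0.21 -0.07 -0.97]
time: 4.55
tool_pos: [0.5349, -0.1186, 0.0448]
ee_rot: [3.14, 0.001, -0.561]
wrist_force: [0.3, 0.2, 1.6]
width: 0.0008
t 4.55 stand mm [  0.6 -24.6  44.8] F stand [0.13 0.28 1.58] w 0.001
tool axes in stand [[1.0, 0.001, -0.001], [0.001, -1.0, -0.001], [-0.001, 0.001, -1.0]]
scene red 557 rel pivot [ 3.  46.9 15.4] normal [ 0.01  0.25 -0.97]
scene yel 33 rel pivot [  5.1 -11.6   0.7] normal [-0.01 -0.3   0.95]
side red 725 rel pivot [12.  37.5 10.4] normal [ 0.    0.24 -0.97]
side yel 202 rel pivot [  1.4 -31.6  -8. ] normal [ 0.3   0.01 -0.95]
```

View pics/f_side.png

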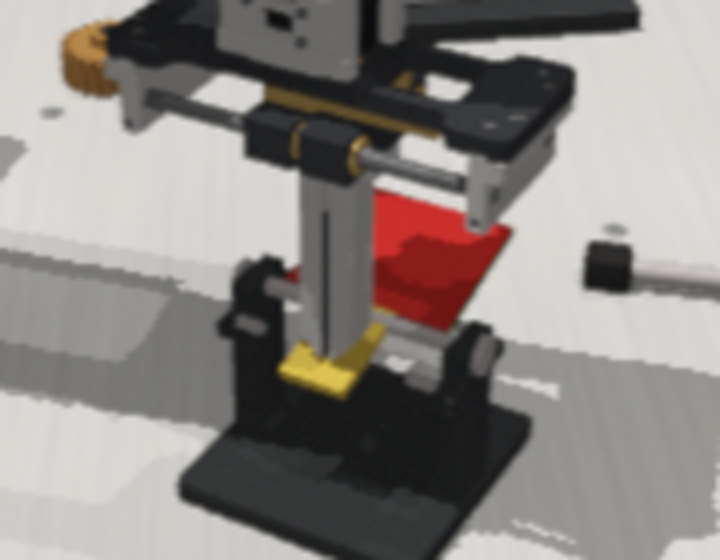

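Pressing works: the flag is at about 0.25 rad with about 1.6 N. I'll go further down.

```bash
python3 -m inch '0 0 0.3 0 1; 0 0 0.6 0 1; 0 0 0.9 0 1; 0 0 1.2 0 1; 0 0 1.5 0 1; 0 0 1.8 0 1; 0 0 2 0 1; 0 0 2 0 1'; python3 st.py g
```

```text
time: 5.32
tool_pos: [0.534, -0.1187, 0.0237]
ee_rot: [3.139, 0.003, -0.561]
wrist_force: [-0.3, -1.6, 0.6]
width: 0.0005
t 5.3167 stand mm [ -0.1 -25.1  23.7] F stand [ 0.59 -1.57  0.62] w 0.0
tool axes in stand [[1.0, 0.001, -0.003], [0.001, -1.0, -0.002], [-0.003, 0.002, -1.0]]
scene red 27 rel pivot [-11.5  30.8  59.7] normal [ 0.01 -0.86  0.51]
side red 481 rel pivot [17.7 11.7 24.9] normal [ 0.01  0.87 -0.49]
side yel 114 rel pivot [  6.5 -16.8 -27.1] normal [-0.04  0.88 -0.47]
```

View pics/g_side.png

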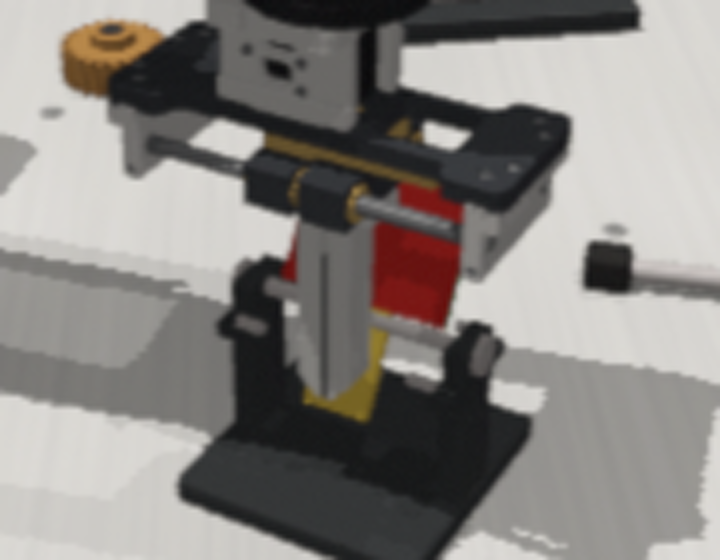

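The flag is at about 1.05 rad (60°). Next I'll back off, rise, go over to the +y side and push the green face towards -y, well above the posts.

```bash
python3 -m inch '0 0.6 0 0 1; 0 0.6 -3 0 1; 0 0.6 -6 0 1; 0 0.6 -9 0 1; 0 0.6 -12 0 1; 0 0.6 -15 0 1; 0 -3 -15 0 1; 0 -6 -15 0 1; 0 -10 -15 0 1; 0 -10 -15 0 1; 0 -10 -15 0 1'; python3 st.py h 0 75 78
```

```text
time: 6.33
tool_pos: [0.588, -0.0324, 0.173]
ee_rot: [3.139, 0.005, -0.558]
wrist_force: [-0.3, -0.5, 1.5]
width: 0.0007
t 6.3333 stand mm [ -0.4  76.7 173. ] F stand [ 0.05 -0.59  1.53] w 0.001
tool axes in stand [[1.0, 0.004, -0.005], [0.004, -1.0, -0.002], [-0.005, 0.002, -1.0]]
rows cm [0.08 0.15 9.5 ]
scene red 86 rel pivot [ 6.5 25.6 51.1] normal [-0.01 -0.86  0.5 ]
side red 1537 rel pivot [ 0.6 16.6 33.2] normal [ 0.01  0.87 -0.49]
side yel 368 rel pivot [ -0.7 -13.7 -21. ] normal [ 0.02 -0.88  0.48]
```

View pics/h_side.png

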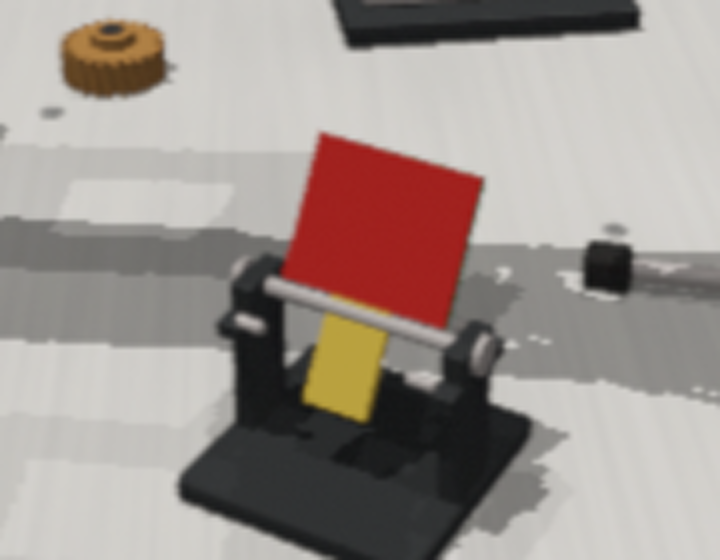

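The leaf stands at 60° with nothing around it and the stand hasn't moved. I'll descend behind it, then push across.

```bash
python3 -m inch '0 0 3 0 1; 0 0 6 0 1; 0 0 9 0 1; 0 0 9.5 0 1; 0 0 9.5 0 1; 0 0 9.5 0 1';python3 st.py - ; python3 -m inch '0 1 0 0 1; 0 2 0 0 1; 0 3 0 0 1; 0 3.5 0 0 1; 0 4 0 0 1; 0 4.5 0 0 1; 0 5 0 0 1; 0 5.5 0 0 1; 0 6 0 0 1; 0 6 0 0 1'; python3 st.py i
```

```text
time: 6.93
tool_pos: [0.5872, -0.0352, 0.0796]
ee_rot: [3.139, 0.003, -0.562]
wrist_force: [-0.3, -0.0, -0.3]
width: 0.0006
t 6.9333 stand mm [ 0.4 73.8 79.6] F stand [-0.24 -0.16 -0.32] w 0.001
tool axes in stand [[1.0, -0.0, -0.003], [-0.0, -1.0, -0.002], [-0.003, 0.002, -1.0]]
time: 7.77
tool_pos: [0.5545, -0.0868, 0.0795]
ee_rot: [3.138, 0.003, -0.563]
wrist_force: [-0.0, -0.3, -0.8]
width: 0.0002
t 7.7667 stand mm [ 0.3 12.7 79.5] F stand [ 0.15 -0.27 -0.75] w 0.0
tool axes in stand [[1.0, -0.001, -0.003], [-0.001, -1.0, -0.003], [-0.003, 0.003, -1.0]]
side red 1331 rel pivot [ 0.7 -2.  39. ] normal [ 0.01  1.   -0.01]
side yel 287 rel pivot [ -0.8  -2.9 -25.1] normal [-0.01  1.   -0.  ]
```

View pics/i_side.png

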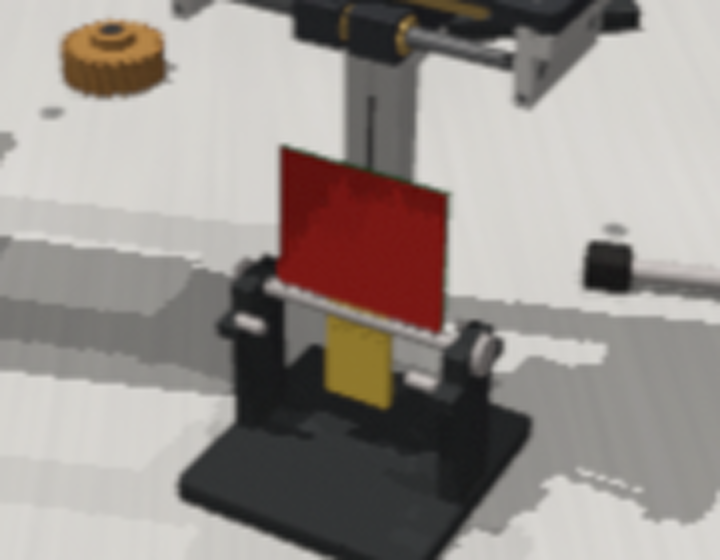

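Flag upright at about 1.57 rad. I'll keep pushing past vertical.

```bash
python3 -m inch '0 0.4 0 0 1; 0 0.8 0 0 1; 0 1.2 0 0 1; 0 1.6 0 0 1; 0 2 0 0 1; 0 2.4 0 0 1; 0 2.8 0 0 1; 0 3.2 0 0 1; 0 3.6 0 0 1; 0 3.6 0 0 1'; python3 st.py j
```

```text
time: 8.7
tool_pos: [0.5352, -0.1177, 0.0797]
ee_rot: [3.138, 0.003, -0.563]
wrist_force: [-0.9, -0.3, -0.4]
width: 0.0005
t 8.7 stand mm [  0.3 -23.6  79.7] F stand [-0.64 -0.75 -0.36] w 0.001
tool axes in stand [[1.0, -0.001, -0.003], [-0.001, -1.0, -0.004], [-0.003, 0.004, -1.0]]
scene yel 174 rel pivot [  1.4  19.1 -12.8] normal [-0.06  0.69  0.73]
scene grn 51 rel pivot [ 30.1 -38.5  40.6] normal [-0.15  0.65  0.74]
side red 156 rel pivot [  6.4 -42.3  34.8] normal [-0.   -0.69 -0.72]
side grn 18 rel pivot [-10.5 -42.   41.6] normal [-0.02 -0.6  -0.8 ]
```

View pics/j_side.png

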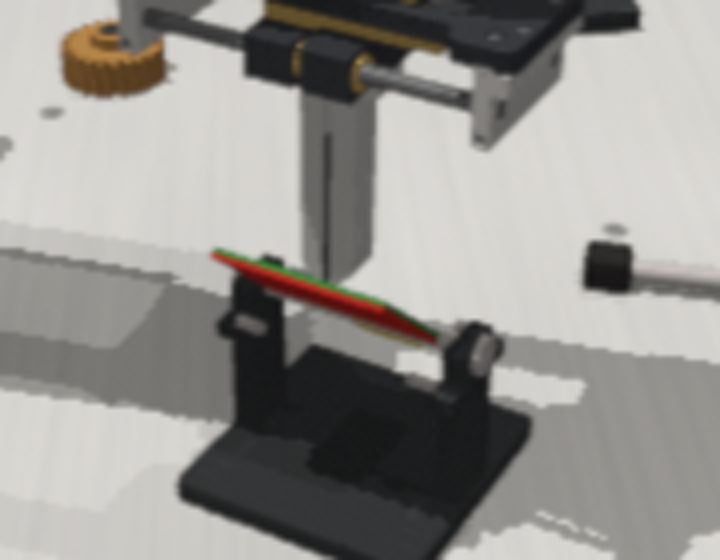

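The flag is over centre at about 2.35 rad. Now I'll lift, shift outwards and press the leaf down from above.

```bash
python3 -m inch '0 0 -2.5 0 1; 0 0 -5 0 1; 0 1.2 -5 0 1; 0 2.4 -5 0 1; 0 2.4 -5 0 1; 0 2.4 -2.5 0 1; 0 2.4 -1.5 0 1; 0 2.4 -1 0 1; 0 2.4 -0.5 0 1; 0 2.4 0 0 1; 0 2.4 0.4 0 1; 0 2.4 0.8 0 1; 0 2.4 1.2 0 1; 0 2.4 1.6 0 1; 0 2.4 2 0 1; 0 2.4 2.3 0 1; 0 2.4 2.3 0 1'; python3 st.py k
```

```text
time: 10.22
tool_pos: [0.5221, -0.1373, 0.0558]
ee_rot: [3.138, 0.005, -0.563]
wrist_force: [0.1, 0.3, 0.6]
width: 0.0005
t 10.2167 stand mm [ -0.3 -47.2  55.8] F stand [-0.08  0.33  0.57] w 0.001
tool axes in stand [[1.0, -0.001, -0.005], [-0.001, -1.0, -0.003], [-0.005, 0.003, -1.0]]
scene yel 228 rel pivot [ 0.8 24.7  0.2] normal [ 0.2  -0.06 -0.98]
scene grn 55 rel pivot [ 28.5 -61.   11.8] normal [ 0.07  0.02 -1.  ]
side red 30 rel pivot [ 10.2 -71.5   5.5] normal [-0.01 -0.75 -0.66]
side yel 140 rel pivot [ 1.  21.4 -1.8] normal [-0.03 -0.12 -0.99]
side grn 720 rel pivot [  4.9 -45.4   6.6] normal [-0.   -0.12 -0.99]
```

View pics/k_side.png

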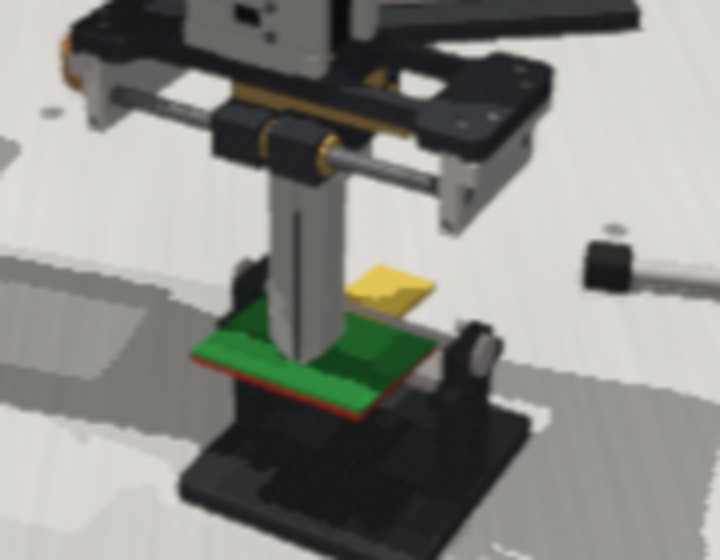

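The flag is at about 3.02 rad with the green face up. I'll press the last few millimetres in small steps, watching the force.

```bash
python3 -m inch '0 0 0.2 0 1; 0 0 0.4 0 1; 0 0 0.5 0 1; 0 0 0.5 0 1'; python3 st.py l; python3 -m inch '0 0 0.1 0 1; 0 0 0.2 0 1; 0 0 0.2 0 1'; python3 st.py -
```

```text
time: 10.65
tool_pos: [0.5223, -0.1373, 0.0512]
ee_rot: [3.138, 0.004, -0.563]
wrist_force: [-0.2, -0.6, 0.0]
width: 0.0005
t 10.65 stand mm [ -0.1 -47.1  51.2] F stand [ 0.17 -0.62  0.  ] w 0.001
tool axes in stand [[1.0, -0.001, -0.004], [-0.001, -1.0, -0.003], [-0.004, 0.003, -1.0]]
scene yel 225 rel pivot [ 0.9 25.1  2. ] normal [ 0.24 -0.   -0.97]
scene grn 55 rel pivot [ 27.9 -61.3   6.1] normal [-0.07  0.08  0.99]
side red 26 rel pivot [ 12.4 -72.4   0.1] normal [-0.   -0.75 -0.66]
side yel 162 rel pivot [ 1.2 19.5 -0.2] normal [0.02 0.03 1.  ]
side grn 791 rel pivot [  4.9 -46.    2.9] normal [-0.   -0.04 -1.  ]
time: 11.0
tool_pos: [0.5222, -0.1373, 0.0492]
ee_rot: [3.138, 0.004, -0.563]
wrist_force: [-0.1, -0.1, 0.6]
width: 0.0006
t 11.0 stand mm [ -0.2 -47.1  49.2] F stand [-0.08 -0.13  0.64] w 0.001
tool axes in stand [[1.0, -0.001, -0.004], [-0.001, -1.0, -0.003], [-0.004, 0.003, -1.0]]
```

```bash
python3 -m inch '0 0 0.1 0 1; 0 0 0.1 0 1; 0 0 0.1 0 1'; python3 -m inch '0 0 0.1 0 1; 0 0 0.1 0 1; 0 0 0.1 0 1'; python3 -m inch '0 0 0.1 0 1; 0 0 0.1 0 1; 0 0 0.1 0 1'
```

```text
time: 11.25
tool_pos: [0.5223, -0.1373, 0.0488]
ee_rot: [3.139, 0.004, -0.563]
wrist_force: [-1.6, 0.3, 3.7]
width: 0.0001
time: 11.5
tool_pos: [0.5224, -0.1373, 0.0487]
ee_rot: [3.139, 0.003, -0.563]
wrist_force: [-2.0, -0.1, 5.8]
width: 0.0003
time: 11.75
tool_pos: [0.5224, -0.1373, 0.0487]
ee_rot: [3.139, 0.003, -0.563]
wrist_force: [-2.5, 0.4, 6.4]
width: 0.0004
```

The force rises to about 6 N with no further travel, so the flag is on its stop. Retracting upwards and checking.

```bash
python3 -m inch '0 0 -1 0 1; 0 0 -4 0 1; 0 0 -8 0 1; 0 0 -12 0 1; 0 0 -16 0 1; 0 4 -17 0 1; 0 8 -17 0 1; 0 12 -17 0 1; 0 12 -17 0 1; 0 12 -17 0 1; 0 12 -17 0 1'; python3 st.py m; python3 - <<'E'
from h import *
a,_=robot.snapshot("scene");cv2.imwrite("pics/m_full.png",a)
d=cv2.absdiff(a,cv2.imread("pics/scene0.png")).max(2)
b=cv2.imread("pics/side0.png");c,_=robot.snapshot("side");cv2.imwrite("pics/m_sidefull.png",c)
E
```

```text
time: 12.67
tool_pos: [0.4592, -0.2385, 0.219]
ee_rot: [3.139, 0.003, -0.563]
wrist_force: [-0.3, 0.7, 0.1]
width: 0.0007
t 12.6667 stand mm [   0.4 -166.4  219. ] F stand [-0.62  0.38  0.13] w 0.001
tool axes in stand [[1.0, -0.001, -0.003], [-0.002, -1.0, -0.002], [-0.003, 0.002, -1.0]]
scene yel 216 rel pivot [ 1.5 25.3  3.5] normal [-0.01 -0.01  1.  ]
scene grn 653 rel pivot [  6.3 -37.2   3.7] normal [-0.   -0.01  1.  ]
side red 21 rel pivot [ 10.3 -72.5  -2.8] normal [0.01 0.73 0.69]
side yel 172 rel pivot [ 0.8 20.1  0.9] normal [ 0.   -0.01  1.  ]
side grn 1162 rel pivot [  0.1 -40.6   0.9] normal [-0. -0. -1.]
```

View pics/m_full.png

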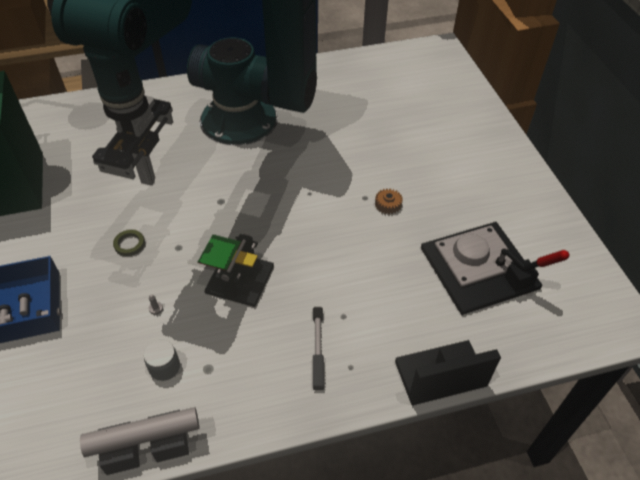

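View pics/m_sidefull.png

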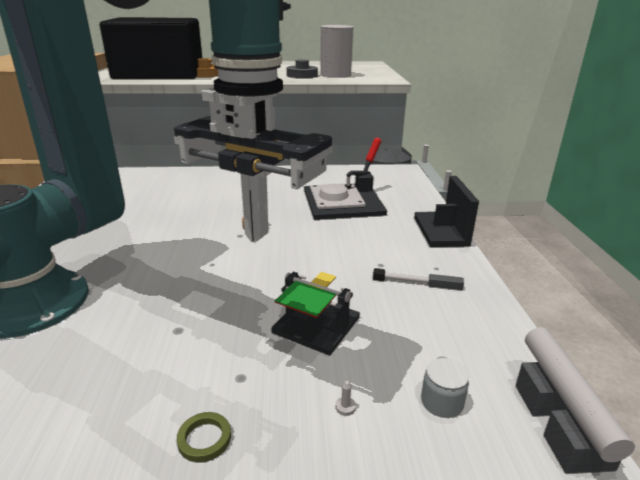

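The leaf is level with green up, at scene (217,252), and its normal is vertical to within about 0.01. The arm is clear, and the stand and all bystanders sit at the same pixels as at the start. Handing in.

```bash
python3 -c "
from bench import robot
print(robot.close_job())"
```

```text
the job is handed in; nothing more can be done
None
```

The status flag is turned over from red to green and lies home on the stand's -y side, and I handed the job in at about 13 s of the 50 s allowed. The hand-in gave no verdict.

With the fingers shut, I pressed the yellow tab down, which raised the leaf to about 60°. I then went round to the +y side, pushed the leaf past upright, and pressed it down from above onto its stop.

**Last checks**
- **Flag:** In both the scene and side cameras the green face is up and level to within about 0.01 rad. At the stop the force rose to about 6 N without further travel.
- **Forces:** The highest reading I took was about 7 N, during that final press. The flag was never pinched.
- **Stand and bystanders:** By eye, the stand and bystanders look unmoved in both views. I did not measure their positions.
- **Robot:** The arm was clear of everything when I handed in.

**Disagreement:** The real fingertips sit about 39 mm higher than the reported TCP. All three cameras showed this, and so did the point where the finger met the tab. I allowed for it in every move after finding it. Horizontally, the wrist camera differed from the fixed cameras by about 5 mm, which did not affect the job.

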